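Line up the canister set on the ware board

TASK

The tallest canister of this dry clay set already stands at one end of the ware board; leave it there and stand the other four beside it, each upright in the middle of its own plaster bat, so that the row steps down in height from the tallest to the shortest at the far end. The clay is brittle: set every canister down before letting go rather than dropping it, and do not knock any of them over.

Things in the scene. Friction and masses are not known exactly. Their poses are not given: they have to be found in the camera images.
- can_a_mid (a point): the tallest of the four loose ones: an open, straight-sided round canister of dry grey clay, 118 mm tall and 62 mm in outside diameter, wall 5 mm, floor 6 mm, standing mouth up on the bench. The point is on its axis, half-way up (59 mm above its underside); z points up to the mouth.
- can_b_mid (a point): the second tallest of the four loose ones: an open, straight-sided round canister of dry grey clay, 100 mm tall and 57 mm in outside diameter, wall 5 mm, floor 6 mm, standing mouth up on the bench. The point is on its axis, half-way up (50 mm above its underside); z points up to the mouth.
- can_c_mid (a point): the third tallest of the four loose ones: an open, straight-sided round canister of dry grey clay, 82 mm tall and 52 mm in outside diameter, wall 5 mm, floor 6 mm, standing mouth up on the bench. The point is on its axis, half-way up (41 mm above its underside); z points up to the mouth.
- can_d_mid (a point): the shortest: an open, straight-sided round canister of dry grey clay, 64 mm tall and 47 mm in outside diameter, wall 5 mm, floor 6 mm, standing mouth up on the bench. The point is on its axis, half-way up (32 mm above its underside); z points up to the mouth.
- tallest_mid (a point): the tallest canister of the set, 136 mm tall and 67 mm in outside diameter, otherwise like the others. It already stands on the plaster bat at one end of the row, sometimes the left end, sometimes the right. The point is on its axis, 68 mm above its underside.
- bat1: one of the four free plaster bats: a flat white disc 90 mm in diameter and 12 mm thick, fixed on the ware board (a plywood plank 580 x 130 mm, its top 22 mm above the bench). Together with the one under the tallest canister they form a roughly straight row of five, about 108 mm apart. They are all alike and their names tell nothing about their order. Origin at the centre of the underside; the top, where a canister stands, is 12 mm above it.
- bat2: one of the four free plaster bats: a flat white disc 90 mm in diameter and 12 mm thick, fixed on the ware board (a plywood plank 580 x 130 mm, its top 22 mm above the bench). Together with the one under the tallest canister they form a roughly straight row of five, about 108 mm apart. They are all alike and their names tell nothing about their order. Origin at the centre of the underside; the top, where a canister stands, is 12 mm above it.
- bat3: one of the four free plaster bats: a flat white disc 90 mm in diameter and 12 mm thick, fixed on the ware board (a plywood plank 580 x 130 mm, its top 22 mm above the bench). Together with the one under the tallest canister they form a roughly straight row of five, about 108 mm apart. They are all alike and their names tell nothing about their order. Origin at the centre of the underside; the top, where a canister stands, is 12 mm above it.
- bat4: one of the four free plaster bats: a flat white disc 90 mm in diameter and 12 mm thick, fixed on the ware board (a plywood plank 580 x 130 mm, its top 22 mm above the bench). Together with the one under the tallest canister they form a roughly straight row of five, about 108 mm apart. They are all alike and their names tell nothing about their order. Origin at the centre of the underside; the top, where a canister stands, is 12 mm above it.
There are look-alikes about, which are no part of the job. What is shaped like the part that bears can_a_mid but red is not meant.

How it is judged (in metres and radians):
At the end, for the whole second after the job is handed in: All four loose canisters stand upright (within 0.1 rad) and still, released, on the four free plaster bats, each axis within 14 mm of a bat centre and its underside on the bat, in falling order of height counted from the tallest canister, which is still upright and within 12 mm of where it stood ((horizontal distance between can_a_mid and bat1 below 0.014 m or horizontal distance between can_a_mid and bat2 below 0.014 m or horizontal distance between can_a_mid and bat3 below 0.014 m or horizontal distance between can_a_mid and bat4 below 0.014 m) and horizontal distance between can_a_mid and tallest_mid between 0.073 and 0.143 m and height (world z) of can_a_mid between 0.087 and 0.099 m and angle between each of can_a_mid, can_b_mid, can_c_mid, can_d_mid, tallest_mid's own z axis and vertical below 0.1 rad and linear speed of each of can_a, can_b, can_c, can_d below 0.02 m/s and (horizontal distance between can_b_mid and bat1 below 0.014 m or horizontal distance between can_b_mid and bat2 below 0.014 m or horizontal distance between can_b_mid and bat3 below 0.014 m or horizontal distance between can_b_mid and bat4 below 0.014 m) and horizontal distance between can_b_mid and tallest_mid between 0.181 and 0.251 m and height (world z) of can_b_mid between 0.078 and 0.09 m and (horizontal distance between can_c_mid and bat1 below 0.014 m or horizontal distance between can_c_mid and bat2 below 0.014 m or horizontal distance between can_c_mid and bat3 below 0.014 m or horizontal distance between can_c_mid and bat4 below 0.014 m) and horizontal distance between can_c_mid and tallest_mid between 0.289 and 0.359 m and height (world z) of can_c_mid between 0.069 and 0.081 m and (horizontal distance between can_d_mid and bat1 below 0.014 m or horizontal distance between can_d_mid and bat2 below 0.014 m or horizontal distance between can_d_mid and bat3 below 0.014 m or horizontal distance between can_d_mid and bat4 below 0.014 m) and horizontal distance between can_d_mid and tallest_mid between 0.397 and 0.467 m and height (world z) of can_d_mid between 0.06 and 0.072 m and distance of tallest_mid from where it was at the start of the episode below 0.012 m); the robot touches nothing.
It fails at once if a loose canister is dropped (it falls out of the fingers at more than 0.6 m/s, a drop of about 20 mm) ((contact force between the fingers and can_a below 0.05 N and linear speed of can_a above 0.6 m/s) or (contact force between the fingers and can_b below 0.05 N and linear speed of can_b above 0.6 m/s) or (contact force between the fingers and can_c below 0.05 N and linear speed of can_c above 0.6 m/s) or (contact force between the fingers and can_d below 0.05 N and linear speed of can_d above 0.6 m/s)).
It fails at once if a canister of the set is knocked over (angle between any of can_a_mid, can_b_mid, can_c_mid, can_d_mid, tallest_mid's own z axis and vertical above 0.8 rad).
It also fails if it takes over 96 s, if anything falls off the work surface, if the arm or the gripper's body presses on something with over 40 N, if the wrist force passes 120 N, or if a joint passes its speed limit or range.

ROBOT

A 6-joint arm with a two-finger parallel gripper is mounted at the origin on the work surface. World frame = base frame: x ahead of the robot, y to its left, z up, the work surface at z = 0. Lengths are in mm, angles in rad, forces in N, time in s.
With the tool pointing down it reaches from about 325 to 900 mm from the base axis. Payload 3.5 kg.
Tool frame: the origin (TCP) lies between the finger pads; the fingertips stand 17 mm ahead of it and the grasp point (between the pads) lies 2 mm behind it; z points along the fingers, y is the direction in which the jaws open and shut (so a half turn about z gives the same grasp; the last joint's range is limited). The gripper opens to 85 mm and grips with 20 to 120 N. Pads are 22 mm wide; open, the fingers measure 114 mm over their backs; the gripper's body (76 mm by 85 mm) begins 54 mm behind the grasp point. The pads swing forward as they close: fully open they stand 13 mm farther back than shut.
Start: joints at [1.049, 0.276, -0.026, 1.268, 0, 1.467], TCP at [254.171, 570.981, 248.313] pointing down, gripper open.
Joint ranges: [-3.12, 3.12], [-0.85, 1.88], [-1.08, 1.24], [-1.95, 2.15], [-1.57, 1.53], [-3.14, 3.14]. Speed limits (rad/s): [2.57, 2.57, 3.14, 3.14, 3.14, 3.14].

INTERFACE

Orientations are given as a rotation vector (axis times angle).
In Python, from bench import status, camera, arm gives the robot as it stands.
- The arm moves only by the shell command python3 -m handwheel 'ROWS' [FORCE]. ROWS is JSON, one flat list of numbers, 7 for each row, row after row: the shift along the tool's x, y, z in cm, then the turn, a rotation vector about the tool's x, y, z in rad, then the gripper command: -1 is fully open, 1 is shut, values between are in proportion. A call has 1 to 8 rows; each row shifts and turns the commanded pose from where the row before left it, along the tool's axes as they then stand; what a row does not reach is not made up. A row lasts 1/12 s, in which the tool goes at most 41.7 mm and 7.16 degrees, less where a joint would pass 70% of its speed; a pose out of reach is approached as far as the arm can. A call with a gripper value outside its range is refused whole. The fingers move at their own pace and stop on an object; FORCE is the grip in N (left out, the last holds). Time passes only in rows, so rows that do not move let the fingers close. It gives the time, the measured TCP pose, the force and the opening at its end, in the units of the state.
- status.sense(): the state, without advancing time (a new reading comes with each control period).
- camera(name): name is "side" or "top"; returns a dict with "frame" (400x640x3 uint8, blue, green, red), "z_map" (400x640 float32, mm along the optical axis (not along the pixel's ray), 0 where there is no reading), "K" (3x3 intrinsics, pixels), "R" (3x3) and "t" (3): a world point X has camera coordinates R X + t. Camera axes: x right, y down, z forward; pixel columns grow to the right and rows downward; lengths in mm; the calibration is good to about 2 mm. A picture is of the moment at which its call begins.
- arm.hand_in(): hands the job in, once; it reports no verdict.
The state is a dict: "clock": time; "joints": joint angles; "joint_velocities": joint speeds; "effort": joint torques, N m; "tcp_pos": TCP position; "eef_rot": TCP orientation; "ft_force": force on the tool from outside, world axes, zero at the start; "moment": the same for the moment, N m; "gripper_width": finger opening in mm.
Only numpy, scipy, OpenCV 4.12 (cv2) and the standard library are available. Lean on these libraries where they do the work, as an engineer would, in place of code of your own. Each camera call takes 0.05 s, during which the arm holds its last target.

## Working session

There is one attempt and no reset: what is moved stays moved. The work goes in short steps, Python scripts to look and compute and a shell command to move; the robot and the scene stay as the last step left them, time stands still between calls to the robot, and variables do not carry over. Pictures are saved under pics/ and viewed, and the job is handed in when it is done.

```bash
ls; mkdir -p pics; python3 - <<'E'
from bench import status,camera
import cv2,numpy as np
s=status.sense()
for k,v in s.items(): print(k,np.round(v,3))
for n in ("top","side"):
    c=camera(n); cv2.imwrite(f"pics/{n}0.png",c["frame"]); np.savez(f"pics/{n}0.npz",**c)
    print(n,c["K"],c["R"],c["t"])
E
```

```text
pics
clock 0.0
joints [ 1.049  0.277 -0.028  1.268 -0.     1.467]
joint_velocities [-0.002 -0.     0.    -0.001 -0.    -0.003]
effort [ 1.0000e-03 -4.4551e+01  2.9520e+01  1.6000e-02  0.0000e+00  0.0000e+00]
tcp_pos [253.821 570.339 247.158]
eef_rot [-6.530e-01 -3.072e+00  3.000e-03]
ft_force [-0.518  0.655  0.475]
moment [-0.026  0.02  -0.064]
gripper_width 85.463
top [[507.08470705   0.         314.9029543 ]
 [  0.         507.08470705 205.5223188 ]
 [  0.           0.           1.        ]] [[-0.07046717 -0.99749998 -0.00530773]
 [-0.97425617  0.0699655  -0.21431223]
 [ 0.21414781 -0.00993089 -0.97675078]] [  25.23084329  497.59395004 1207.42780211]
side [[372.34696266   0.         317.57640839]
 [  0.         372.34696266 196.52007627]
 [  0.           0.           1.        ]] [[-0.97561459 -0.21948747 -0.00118926]
 [-0.16956572  0.75713231 -0.63087093]
 [ 0.13936869 -0.61528522 -0.77588689]] [467.62492273 140.83427776 842.21116022]
```

View pics/top0.png

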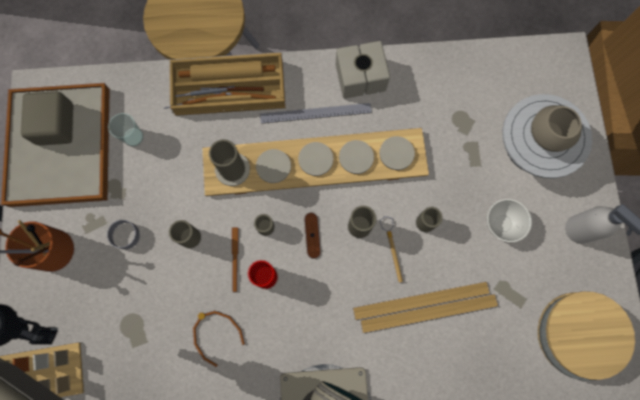

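View pics/side0.png

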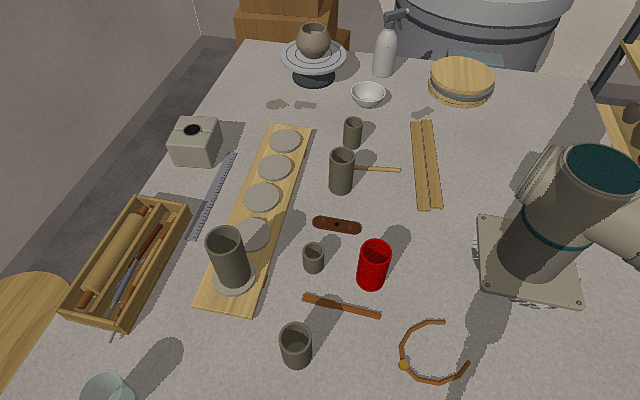

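The top view shows five grey canisters: tallest at (225,160) on the left bat, loose at (183,235), (264,225), (362,222) and (430,219). Look-alikes are the red one (263,274), a ring or glass (123,235), a cup (125,130) and a pot (557,128). The free bats are at (274,165), (316,158), (357,156) and (398,152).

Next I measure them from depth.

```bash
cat > h.py <<'E'
import numpy as np,cv2
def cloud(c):
    z=c["z_map"].astype(float);v,u=np.mgrid[0:z.shape[0],0:z.shape[1]]
    K=c["K"];P=np.stack([(u-K[0,2])/K[0,0]*z,(v-K[1,2])/K[1,1]*z,z],-1)
    W=(P-c["t"])@c["R"]; W[z<=0]=np.nan; return W
def ray(c,u,v,h):
    d=c["R"].T@np.linalg.solve(c["K"],[u,v,1.]);o=-c["R"].T@c["t"]
    return o+d*(h-o[2])/d[2]
def fitc(p):
    A=np.c_[2*p,np.ones(len(p))];s=np.linalg.lstsq(A,(p**2).sum(1),rcond=None)[0]
    return s[:2],np.sqrt(s[2]+s[:2]@s[:2])
def circ(W,xy,zlo,zhi,rad=50):
    m=(W[...,2]>zlo)&(W[...,2]<zhi)&(np.hypot(W[...,0]-xy[0],W[...,1]-xy[1])<rad)
    return W[m]
E
python3 - <<'E'
from h import *
T=dict(np.load("pics/top0.npz"));S=dict(np.load("pics/side0.npz"))
Wt,Ws=cloud(T),cloud(S)
def show(nm,u,v,r=26):
    w=Wt[v-r:v+r,u-r:u+r].reshape(-1,3); w=w[~np.isnan(w[:,2])]
    top=np.percentile(w[:,2],99.5); return top
for nm,u,v in [("tall",225,155),("1",183,235),("2",264,225),("3",362,222),("4",430,219)]:
    top=show(nm,u,v,20)
    g=ray(T,u,v-5,top)
    for cn,W in (("t",Wt),("s",Ws)):
        p=circ(W,g[:2],top-5,top+4)
        if len(p)<8: print(nm,cn,len(p));continue
        c,r=cv2.minEnclosingCircle(p[:,:2].astype(np.float32))
        f=fitc(p[:,:2]);print(nm,cn,"top",round(top,1),len(p),"encl",np.round(c,1),round(r,1),"fit",np.round(f[0],1),round(f[1],1))
for u,v in [(274,165),(316,158),(357,156),(398,152)]:
    g=ray(T,u,v,34)
    for cn,W in (("t",Wt),("s",Ws)):
        p=circ(W,g[:2],29,40,60)
        c,r=cv2.minEnclosingCircle(p[:,:2].astype(np.float32))
        print("bat",cn,len(p),np.round(c,1),round(r,1),"mean",p.mean(0).round(1))
# tall cover
E
```

```text
tall t top 174.5 156 encl [612.5 194.4] 33.7 fit [612.3 195.1] 30.8
tall s top 174.5 127 encl [612.5 196.5] 33.2 fit [612.4 196.1] 30.8
1 t top 104.9 115 encl [448.6 314.2] 28.4 fit [448.6 313.9] 25.8
1 s top 104.9 98 encl [448.5 314.3] 27.6 fit [448.6 314.4] 25.7
2 t top 69.3 79 encl [462.6 120.7] 22.9 fit [462.1 120.7] 20.7
2 s top 69.3 29 encl [461.4 122.2] 22.6 fit [462.  122.3] 20.9
3 t top 123.8 95 encl [ 446.5 -118.5] 31.0 fit [ 446.2 -118.6] 28.2
3 s top 123.8 16 encl [ 445.4 -117.2] 29.7 fit [ 446.5 -117.5] 28.3
4 t top 87.1 89 encl [ 444.1 -287.3] 25.7 fit [ 444.4 -287.4] 23.3
4 s top 87.1 14 encl [ 443.6 -285.7] 24.4 fit [ 444.2 -286.1] 23.1
bat t 893 [618.4  86.6] 54.4 mean [615.4  90.6  35.6]
bat s 853 [615.7  90.1] 46.2 mean [609.1  88.3  33.6]
bat t 901 [626.8 -23.4] 58.6 mean [626.3 -20.4  35.5]
bat s 849 [626.8 -28.2] 53.9 mean [626.2 -17.7  33.6]
bat t 907 [ 626.3 -128.5] 59.7 mean [ 624.  -124.8   35.4]
bat s 708 [ 625.9 -133.3] 54.7 mean [ 624.  -123.6   33.5]
bat t 901 [ 629.  -237.1] 57.9 mean [ 626.6 -229.7   35.3]
bat s 580 [ 628.3 -229.6] 46.9 mean [ 626.8 -227.    33.5]
```

Heights and radii identify them: (362,222) is can_a, (183,235) is can_b, (430,219) is can_c and (264,225) is can_d. I refine the bats by colour contours and check a close crop.

```bash
python3 - <<'E'
from h import *
T=dict(np.load("pics/top0.npz"));S=dict(np.load("pics/side0.npz"))
for n,c in (("t",T),("s",S)):
    f=c["frame"].astype(int); sat=(f.max(2)-f.min(2))/np.maximum(f.max(2),1)
    W=cloud(c);inb=np.nan_to_num(((W[...,2]>14)&(W[...,2]<45)&(W[...,0]>540)&(W[...,0]<690)&(W[...,1]<160)&(W[...,1]>-310)).astype(float))
    m=((sat<0.27)&(inb>0)).astype(np.uint8)*255
    m=cv2.morphologyEx(m,cv2.MORPH_OPEN,np.ones((3,3)))
    cs,_=cv2.findContours(m,cv2.RETR_EXTERNAL,cv2.CHAIN_APPROX_NONE)
    for k in cs:
        if cv2.contourArea(k)<250: continue
        h=cv2.convexHull(k)[:,0]; p=np.array([ray(c,*q,34)[:2] for q in h])
        ce,r=fitc(p);e=cv2.minEnclosingCircle(p.astype(np.float32));print(n,cv2.contourArea(k),np.round(ce,1),round(r,1),np.round(e[0],1),round(e[1],1))
    cv2.imwrite(f"pics/m{n}.png",m)
crop=cv2.resize(T["frame"][120:300,160:460],None,fx=2.6,fy=2.6,interpolation=cv2.INTER_CUBIC)
cv2.imwrite("pics/crop.png",crop)
E
```

```text
t 879.0 [615.5  89.8] 44.9 [615.6  89.6] 45.4
t 877.0 [626.5 -20.7] 44.9 [626.7 -20.7] 45.4
t 874.0 [ 624.4 -125.4] 44.8 [ 624.3 -125.2] 45.4
t 866.5 [ 627.3 -231.2] 45.0 [ 627.2 -231. ] 45.4
s 810.5 [613.5  92.8] 45.0 [614.2  93.3] 46.6
s 814.0 [625.5 -16.5] 46.0 [625.2 -16.4] 47.2
s 658.5 [ 623.5 -120.6] 46.2 [ 624.1 -120.1] 47.7
s 551.0 [ 625.8 -225.6] 46.8 [ 626.2 -225.1] 48.6
```

View pics/crop.png

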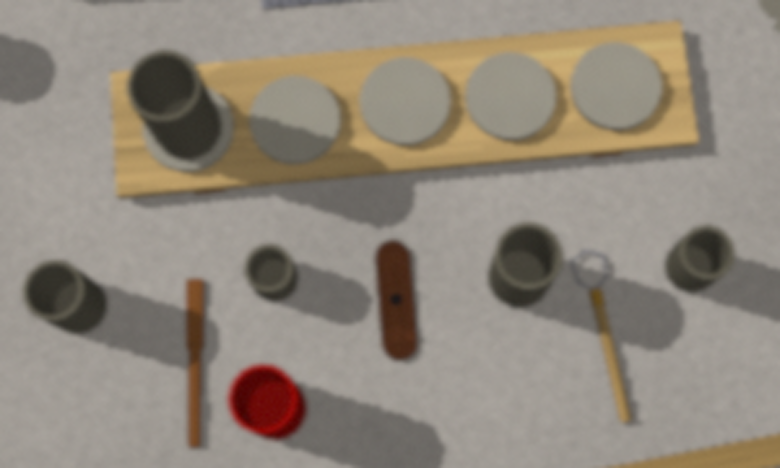

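The crop shows four grey canisters, with a at crop (525,265), b (60,295), c (705,250) and d (272,272). Red sits at (267,400), and four bats are clear. Sizes match the given radii, and the red one is ruled out. Next is a helper for the shifts.

```bash
cat > go.py <<'E'
import sys,numpy as np
from bench import status
from scipy.spatial.transform import Rotation as R
s=status.sense();r=R.from_rotvec(s["eef_rot"]);M=r.as_matrix();p=np.array(s["tcp_pos"])
print("t",round(s["clock"],2),"p",p.round(1),"x",M[:,0].round(3),"y",M[:,1].round(3),"z",M[:,2].round(3),"w",round(s["gripper_width"],1),"F",np.round(s["ft_force"],1),"j",np.round(s["joints"],2))
if len(sys.argv)>3:
    d=np.array(list(map(float,sys.argv[1:4])))-p
    print("shift cm tool",(M.T@d/10).round(3))
if len(sys.argv)>4: # desired yaw of tool y axis, deg in world
    a=np.radians(float(sys.argv[4]));y=np.array([np.cos(a),np.sin(a),0])
    D=np.c_[np.cross(y,[0,0,-1]),y,[0,0,-1]]
    print("turn tool",(r.inv()*R.from_matrix(D)).as_rotvec().round(3))
    q=D.T@(np.array(list(map(float,sys.argv[1:4])))-p)/10
    print("shift if turned first",q.round(3))
E
python3 go.py 446.3 -118.2 200 0;python3 go.py 446.3 -118.2 200 180; python3 go.py 446.3 -118.2 200 90
```

```text
t 0.1 p [253.8 570.4 247.3] x [-0.914  0.407  0.   ] y [ 0.407  0.914 -0.002] z [-0.001 -0.002 -1.   ] w 85.2 F [ 0.   0.6 -0.3] j [ 1.05  0.28 -0.03  1.27  0.    1.47]
shift cm tool [-45.586 -55.071   4.829]
turn tool [-2.000e-03  1.000e-03  1.152e+00]
shift if turned first [-68.859  19.246   4.727]
t 0.1 p [253.8 570.4 247.3] x [-0.914  0.407  0.   ] y [ 0.407  0.914 -0.002] z [-0.001 -0.002 -1.   ] w 85.2 F [ 0.   0.6 -0.3] j [ 1.05  0.28 -0.03  1.27  0.    1.47]
shift cm tool [-45.586 -55.071   4.829]
turn tool [-1.00e-03 -2.00e-03 -1.99e+00]
shift if turned first [ 68.859 -19.246   4.727]
t 0.1 p [253.8 570.4 247.3] x [-0.914  0.407  0.   ] y [ 0.407  0.914 -0.002] z [-0.001 -0.002 -1.   ] w 85.2 F [ 0.   0.6 -0.3] j [ 1.05  0.28 -0.03  1.27  0.    1.47]
shift cm tool [-45.586 -55.071   4.829]
turn tool [-0.002 -0.001 -0.419]
shift if turned first [-19.246 -68.859   4.727]
```

```bash
python3 -m handwheel '[0,0,0,0,0,0.12,-1, 0,0,0,0,0,0.12,-1, 0,0,0,0,0,0.12,-1, 0,0,0,0,0,0.12,-1, 0,0,0,0,0,0.12,-1, 0,0,0,0,0,0.12,-1, 0,0,0,0,0,0.12,-1, 0,0,0,0,0,0.12,-1]' 35
python3 -m handwheel '[0,0,0,0,0,0.1,-1, 0,0,0,0,0,0.092,-1, 0,0,0,0,0,0,-1, 0,0,0,0,0,0,-1]'
python3 go.py 448.6 314.2 180 0
```

```text
clock: 0.77
tcp_pos: [254.0, 570.6, 247.6]
eef_rot: [2.005, 2.418, -0.002]
ft_force: [1.0, -0.3, -0.2]
gripper_width: 85.2
clock: 1.1
tcp_pos: [254.0, 570.7, 247.8]
eef_rot: [2.219, 2.224, -0.002]
ft_force: [-0.6, 0.7, -0.2]
gripper_width: 85.5
t 1.1 p [254.  570.7 247.8] x [-0.002  1.    -0.001] y [ 1.     0.002 -0.001] z [-0.    -0.001 -1.   ] w 85.5 F [-0.6  0.7 -0.2] j [ 1.05  0.28 -0.03  1.27 -0.    2.62]
shift cm tool [-25.691  19.402   6.792]
turn tool [-0.001  0.001  0.002]
shift if turned first [-25.651  19.46    6.779]
```

```bash
python3 -m handwheel '[-2.5,1.9,0,0,0,0,-1, -2.5,1.9,0,0,0,0,-1, -2.5,1.9,0,0,0,0,-1, -2.5,1.9,0,0,0,0,-1, -2.5,1.9,0,0,0,0,-1, -2.5,1.9,0,0,0,0,-1, -2.5,1.9,0,0,0,0,-1, -2.5,1.9,0,0,0,0,-1]'
python3 -m handwheel '[-2.5,1.9,0,0,0,0,-1, -2.5,1.9,0,0,0,0,-1, -0.7,0.4,2,0,0,0,-1, 0,0,2,0,0,0,-1, 0,0,2,0,0,0,-1, 0,0,0,0,0,0,-1, 0,0,0,0,0,0,-1]'
python3 go.py 448.6 314.2 65 0
```

```text
clock: 1.77
tcp_pos: [406.7, 369.6, 248.2]
eef_rot: [2.219, 2.224, -0.0]
ft_force: [0.9, 0.3, -0.8]
gripper_width: 85.2
clock: 2.35
tcp_pos: [447.1, 313.3, 187.2]
eef_rot: [-2.219, -2.222, 0.005]
ft_force: [0.9, 0.4, 0.7]
gripper_width: 85.4
t 2.35 p [447.1 313.3 187.2] x [-0.001  1.    -0.002] y [ 1.     0.001 -0.003] z [-0.003 -0.002 -1.   ] w 85.4 F [0.9 0.4 0.7] j [ 0.49  0.18 -0.28  1.11  0.    2.06]
shift cm tool [ 0.106  0.186 12.222]
turn tool [-0.003  0.002  0.001]
shift if turned first [ 0.087  0.15  12.222]
```

```bash
python3 -m handwheel '[0.1,0.15,2,0,0,0,-1, 0,0,2,0,0,0,-1, 0,0,2,0,0,0,-1, 0,0,2,0,0,0,-1, 0,0,2,0,0,0,-1, 0,0,1.5,0,0,0,-1, 0,0,0.7,0,0,0,-1, 0,0,0,0,0,0,-1]'
python3 go.py 448.6 314.2 65 0
python3 -m handwheel '[0,0,0,0,0,0,0.1, 0,0,0,0,0,0,0.2, 0,0,0,0,0,0,0.3, 0,0,0,0,0,0,0.4, 0,0,0,0,0,0,0.5, 0,0,0,0,0,0,0.7, 0,0,0,0,0,0,1, 0,0,0,0,0,0,1]' 35
python3 go.py 448.6 314.2 65 0
```

```text
clock: 3.02
tcp_pos: [449.3, 315.1, 65.9]
eef_rot: [-2.22, -2.222, 0.002]
ft_force: [0.7, 0.3, -0.0]
gripper_width: 85.6
t 3.02 p [449.3 315.1  65.9] x [-0.001  1.    -0.001] y [ 1.     0.001 -0.001] z [-0.001 -0.001 -1.   ] w 85.6 F [ 0.7  0.3 -0. ] j [ 0.49  0.31 -0.41  0.86 -0.    2.06]
shift cm tool [-0.086 -0.066  0.089]
turn tool [-0.001  0.001  0.001]
shift if turned first [-0.087 -0.066  0.089]
clock: 3.68
tcp_pos: [450.6, 315.8, 68.3]
eef_rot: [2.221, 2.222, 0.005]
ft_force: [-2.1, 0.4, 5.5]
gripper_width: 57.5
t 3.68 p [450.6 315.8  68.3] x [-0.     1.     0.002] y [1.    0.    0.002] z [ 0.002  0.002 -1.   ] w 57.5 F [-2.1  0.4  5.5] j [ 0.49  0.3  -0.41  0.86  0.    2.06]
shift cm tool [-0.164 -0.203  0.326]
turn tool [ 0.002 -0.002  0.   ]
shift if turned first [-0.163 -0.202  0.326]
```

```bash
python3 -m handwheel '[0,0,-1,0,0,0,1, 0,0,-1.5,0,0,0,1, 0,0,-1.5,0,0,0,1, 0,0,-1.5,0,0,0,1, 0,0,-1.5,0,0,0,1, 0,0,-1,0,0,0,1, 0,0,0,0,0,0,1]' 35
python3 go.py 626.2 -18.2 148 0
python3 -m handwheel '[-1.5,0.3,0,0,0,0,1, -2.5,0.4,0,0,0,0,1, -3,0.5,0,0,0,0,1, -3,0.5,0,0,0,0,1, -3,0.5,0,0,0,0,1, -3,0.5,0,0,0,0,1, -3,0.5,0,0,0,0,1, -3,0.5,0,0,0,0,1]'
python3 go.py 626.2 -18.2 148 0
```

```text
clock: 4.27
tcp_pos: [451.5, 315.9, 149.3]
eef_rot: [2.22, 2.22, 0.008]
ft_force: [0.3, -0.2, -1.4]
gripper_width: 57.1
t 4.27 p [451.5 315.9 149.3] x [-0.     1.     0.002] y [1.    0.    0.005] z [ 0.005  0.002 -1.   ] w 57.1 F [ 0.3 -0.2 -1.4] j [ 0.49  0.22 -0.32  1.03 -0.    2.06]
shift cm tool [-33.409  17.469   0.137]
turn tool [ 0.005 -0.002  0.   ]
shift if turned first [-33.408  17.471   0.132]
clock: 4.93
tcp_pos: [486.0, 93.5, 145.6]
eef_rot: [-2.221, -2.221, 0.002]
ft_force: [0.0, 0.4, -2.7]
gripper_width: 57.0
t 4.93 p [486.   93.5 145.6] x [-0.  1. -0.] y [ 1.     0.    -0.001] z [-0.001 -0.    -1.   ] w 57.0 F [ 0.   0.4 -2.7] j [ 0.06  0.13 -0.44  1.   -0.    1.63]
shift cm tool [-11.168  14.015  -0.253]
turn tool [-0.001  0.     0.   ]
shift if turned first [-11.165  14.017  -0.24 ]
```

```bash
python3 -m handwheel '[-2,1.5,0,0,0,0,1, -2,2.5,0,0,0,0,1, -2,2.5,0,0,0,0,1, -2,2.5,0,0,0,0,1, -1.5,2.5,0,0,0,0,1, -0.8,1.4,0,0,0,0,1, 0,0,0,0,0,0,1, 0,0,0,0,0,0,1]'
python3 go.py 626.2 -18.2 108 0
```

```text
clock: 5.6
tcp_pos: [615.5, -8.5, 145.2]
eef_rot: [-2.222, -2.219, 0.002]
ft_force: [-0.0, 0.0, -1.8]
gripper_width: 57.5
t 5.6 p [615.5  -8.5 145.2] x [0.001 1.    0.   ] y [ 1.    -0.001 -0.002] z [-0.002  0.    -1.   ] w 57.5 F [-0.   0.  -1.8] j [-0.12  0.33 -0.18  1.06  0.    1.45]
shift cm tool [-0.965  1.077  3.72 ]
turn tool [-0.002 -0.    -0.001]
shift if turned first [-0.965  1.069  3.722]
```

```bash
python3 -m handwheel '[-0.5,0.6,0,0,0,0,1, -0.4,0.4,0,0,0,0,1, 0,0,0.8,0,0,0,1, 0,0,1,0,0,0,1, 0,0,1,0,0,0,1, 0,0,0.6,0,0,0,1, 0,0,0,0,0,0,1, 0,0,0,0,0,0,1]'
python3 go.py 626.2 -18.2 102.3 0
python3 - <<'E'
from bench import camera
import cv2
c=camera("side");cv2.imwrite("pics/s1.png",cv2.resize(c["frame"][60:300,180:420],None,fx=2.4,fy=2.4))
E
```

```text
clock: 6.27
tcp_pos: [624.6, -16.7, 111.2]
eef_rot: [-2.22, -2.22, 0.002]
ft_force: [0.1, 0.7, -1.4]
gripper_width: 57.3
t 6.27 p [624.6 -16.7 111.2] x [-0.  1.  0.] y [ 1.     0.    -0.002] z [-0.002  0.    -1.   ] w 57.3 F [ 0.1  0.7 -1.4] j [-0.13  0.38 -0.19  1.    0.    1.44]
shift cm tool [-0.15   0.16   0.886]
turn tool [-0.002 -0.     0.   ]
shift if turned first [-0.149  0.158  0.886]
```

View pics/s1.png

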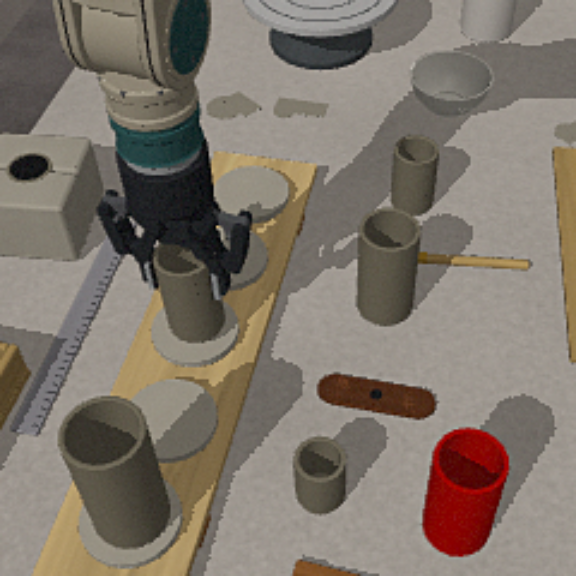

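The canister hangs upright, just above bat B at crop (195,325). I lower it gently.

```bash
python3 -m handwheel '[-0.15,0.16,0.3,0,0,0,1, 0,0,0.2,0,0,0,1, 0,0,0.15,0,0,0,1, 0,0,0,0,0,0,1, 0,0,0,0,0,0,1]'
python3 -m handwheel '[0,0,0.1,0,0,0,1, 0,0,0.1,0,0,0,1, 0,0,0,0,0,0,1, 0,0,0,0,0,0,1]'
python3 go.py 626.2 -18.2 102.3 0
```

```text
clock: 6.73
tcp_pos: [627.2, -18.5, 105.8]
eef_rot: [-2.221, -2.221, 0.0]
ft_force: [0.3, 0.8, -2.1]
gripper_width: 57.2
clock: 7.07
tcp_pos: [627.2, -18.5, 103.8]
eef_rot: [-2.221, -2.221, 0.0]
ft_force: [0.4, -0.2, -1.8]
gripper_width: 57.4
t 7.07 p [627.2 -18.5 103.8] x [-0.  1.  0.] y [ 1.  0. -0.] z [-0.  0. -1.] w 57.4 F [ 0.4 -0.2 -1.8] j [-0.13  0.39 -0.19  0.99  0.    1.44]
shift cm tool [ 0.03  -0.101  0.146]
turn tool [-0. -0.  0.]
shift if turned first [ 0.03  -0.101  0.146]
```

```bash
python3 -m handwheel '[0,-0.07,0.1,0,0,0,1, 0,0,0,0,0,0,1, 0,0,0,0,0,0,1]'
python3 -m handwheel '[0,0,0.1,0,0,0,1, 0,0,0,0,0,0,1, 0,0,0,0,0,0,1]'
python3 -m handwheel '[0,0,0.05,0,0,0,1, 0,0,0,0,0,0,1]'
```

```text
clock: 7.32
tcp_pos: [626.5, -18.5, 102.8]
eef_rot: [-2.221, -2.221, 0.0]
ft_force: [-0.4, 0.5, -1.8]
gripper_width: 57.7
clock: 7.57
tcp_pos: [626.6, -18.6, 102.4]
eef_rot: [2.221, 2.221, 0.0]
ft_force: [-2.4, -0.2, 2.5]
gripper_width: 57.1
clock: 7.73
tcp_pos: [626.7, -18.6, 102.4]
eef_rot: [2.221, 2.221, 0.0]
ft_force: [-3.2, -0.1, 5.8]
gripper_width: 56.8
```

```bash
python3 -m handwheel '[0,0,0,0,0,0,0, 0,0,0,0,0,0,-0.5, 0,0,0,0,0,0,-1, 0,0,0,0,0,0,-1, 0,0,0,0,0,0,-1, 0,0,0,0,0,0,-1]'
python3 -m handwheel '[0,0,-1,0,0,0,-1, 0,0,-2,0,0,0,-1, 0,0,-2,0,0,0,-1, 0,0,-2,0,0,0,-1, 0,0,-1,0,0,0,-1, 0,0,-1,0,0,0,-1, 0,0,0,0,0,0,-1]'
python3 go.py 446.3 -118.2 195 0
```

```text
clock: 8.23
tcp_pos: [626.6, -18.5, 101.1]
eef_rot: [-2.221, -2.221, 0.0]
ft_force: [-0.7, 0.3, -0.3]
gripper_width: 85.4
clock: 8.82
tcp_pos: [628.0, -18.7, 194.0]
eef_rot: [2.219, 2.219, 0.004]
ft_force: [0.1, 0.3, 0.5]
gripper_width: 85.7
t 8.82 p [628.  -18.7 194. ] x [-0.     1.    -0.001] y [1.    0.    0.004] z [ 0.004 -0.001 -1.   ] w 85.7 F [0.1 0.3 0.5] j [-0.13  0.31 -0.1   1.16  0.    1.44]
shift cm tool [ -9.951 -18.172  -0.175]
turn tool [0.004 0.001 0.   ]
shift if turned first [ -9.952 -18.172  -0.104]
```

```bash
python3 -m handwheel '[-1.1,-2,0,0,0,0,-1, -1.6,-3,0,0,0,0,-1, -1.6,-3,0,0,0,0,-1, -1.6,-3,0,0,0,0,-1, -1.6,-3,0,0,0,0,-1, -1.4,-2.5,0,0,0,0,-1, -1.05,-1.6,0,0,0,0,-1, 0,0,0,0,0,0,-1]'
python3 -m handwheel '[0,0,0,0,0,0,-1, 0,0,0,0,0,0,-1]'
python3 go.py 446.3 -118.2 83 0
```

```text
clock: 9.48
tcp_pos: [441.4, -118.5, 189.8]
eef_rot: [-2.222, -2.215, 0.004]
ft_force: [0.2, -0.0, 0.8]
gripper_width: 85.2
clock: 9.65
tcp_pos: [446.0, -117.9, 191.0]
eef_rot: [-2.221, -2.221, -0.001]
ft_force: [-0.6, -0.2, -0.5]
gripper_width: 85.3
t 9.65 p [ 446.  -117.9  191. ] x [0. 1. 0.] y [ 1. -0.  0.] z [ 0.  0. -1.] w 85.3 F [-0.6 -0.2 -0.5] j [-0.4   0.03 -0.45  1.1   0.    1.17]
shift cm tool [-0.036  0.032 10.795]
turn tool [ 0. -0. -0.]
shift if turned first [-0.032  0.034 10.795]
```

```bash
python3 -m handwheel '[0,0.03,1,0,0,0,-1, 0,0,2,0,0,0,-1, 0,0,2,0,0,0,-1, 0,0,2,0,0,0,-1, 0,0,1.8,0,0,0,-1, 0,0,1.3,0,0,0,-1, 0,0,0.6,0,0,0,-1, 0,0,0,0,0,0,-1]'
python3 go.py 446.3 -118.2 83 0
python3 -m handwheel '[0,0,0,0,0,0,0.1, 0,0,0,0,0,0,0.2, 0,0,0,0,0,0,0.3, 0,0,0,0,0,0,0.4, 0,0,0,0,0,0,0.5, 0,0,0,0,0,0,0.7, 0,0,0,0,0,0,1, 0,0,0,0,0,0,1]' 35
python3 go.py 446.3 -118.2 83 0
```

```text
clock: 10.32
tcp_pos: [444.9, -117.0, 82.2]
eef_rot: [-2.217, -2.22, 0.002]
ft_force: [0.6, 0.6, -0.3]
gripper_width: 85.5
t 10.32 p [ 444.9 -117.    82.2] x [-0.001  1.     0.002] y [ 1.     0.001 -0.004] z [-0.004  0.002 -1.   ] w 85.5 F [ 0.6  0.6 -0.3] j [-0.4   0.15 -0.58  0.85  0.    1.17]
shift cm tool [-0.124  0.138 -0.084]
turn tool [-0.004 -0.002  0.001]
shift if turned first [-0.124  0.138 -0.083]
clock: 10.98
tcp_pos: [446.9, -118.4, 85.3]
eef_rot: [2.22, 2.22, 0.002]
ft_force: [-0.5, 0.8, 5.6]
gripper_width: 62.0
t 10.98 p [ 446.9 -118.4   85.3] x [ 0.     1.    -0.001] y [ 1.    -0.     0.002] z [ 0.002 -0.001 -1.   ] w 62.0 F [-0.5  0.8  5.6] j [-0.4   0.14 -0.57  0.85  0.    1.17]
shift cm tool [ 0.019 -0.058  0.226]
turn tool [ 0.002  0.001 -0.   ]
shift if turned first [ 0.019 -0.057  0.227]
```

```bash
python3 -m handwheel '[0,0,-1,0,0,0,1, 0,0,-1.5,0,0,0,1, 0,0,-1.5,0,0,0,1, 0,0,-1.5,0,0,0,1, 0,0,-1.5,0,0,0,1, 0,0,-1,0,0,0,1, 0,0,0,0,0,0,1]' 35
python3 -m handwheel '[1.8,0.3,0,0,0,0,1, 2.7,0.5,0,0,0,0,1, 3,0.5,0,0,0,0,1, 3,0.5,0,0,0,0,1, 3,0.5,0,0,0,0,1, 3,0.5,0,0,0,0,1, 2.5,0.5,0,0,0,0,1, 1.5,0.5,0,0,0,0,1]'
python3 go.py 615.1 90.5 165 0
```

```text
clock: 11.57
tcp_pos: [447.0, -118.6, 166.4]
eef_rot: [2.219, 2.219, 0.002]
ft_force: [0.2, 0.0, -1.3]
gripper_width: 62.1
clock: 12.23
tcp_pos: [482.7, 89.3, 163.1]
eef_rot: [-2.217, -2.222, 0.002]
ft_force: [-0.2, -0.6, -1.2]
gripper_width: 62.0
t 12.23 p [482.7  89.3 163.1] x [-0.002  1.     0.001] y [ 1.     0.002 -0.003] z [-0.003  0.001 -1.   ] w 62.0 F [-0.2 -0.6 -1.2] j [ 0.05  0.1  -0.43  1.04  0.    1.62]
shift cm tool [ 0.089 13.242 -0.227]
turn tool [-0.003 -0.001  0.002]
shift if turned first [ 0.117 13.243 -0.194]
```

```bash
python3 -m handwheel '[-0.1,1.5,0,0,0,0,1, 0,2.5,0,0,0,0,1, 0,2.5,0,0,0,0,1, 0,2.5,0,0,0,0,1, 0,2,0,0,0,0,1, 0,1.2,0,0,0,0,1, 0,0.6,0,0,0,0,1, 0,0,0,0,0,0,1]'
python3 -m handwheel '[0,0,0,0,0,0,1, 0,0,0,0,0,0,1]'
python3 go.py 615.1 90.5 127 0
```

```text
clock: 12.9
tcp_pos: [612.3, 85.8, 163.0]
eef_rot: [-2.221, -2.22, 0.002]
ft_force: [-1.0, -0.3, -2.4]
gripper_width: 62.7
clock: 13.07
tcp_pos: [610.3, 86.0, 163.6]
eef_rot: [-2.22, -2.22, 0.003]
ft_force: [-0.5, -0.7, -2.4]
gripper_width: 62.2
t 13.07 p [610.3  86.  163.6] x [-0.  1. -0.] y [ 1.     0.    -0.002] z [-0.002 -0.    -1.   ] w 62.2 F [-0.5 -0.7 -2.4] j [ 0.04  0.32 -0.16  1.1   0.    1.61]
shift cm tool [0.453 0.49  3.658]
turn tool [-0.002  0.     0.   ]
shift if turned first [0.453 0.481 3.659]
```

```bash
python3 -m handwheel '[0.45,0.45,0,0,0,0,1, 0,0,0.8,0,0,0,1, 0,0,1,0,0,0,1, 0,0,1,0,0,0,1, 0,0,0.7,0,0,0,1, 0,0,0.3,0,0,0,1, 0,0,0,0,0,0,1, 0,0,0,0,0,0,1]'
python3 go.py 615.1 90.5 119.3 0
python3 - <<'E'
from bench import camera
import cv2
c=camera("side");cv2.imwrite("pics/s2.png",cv2.resize(c["frame"][60:300,180:420],None,fx=2.4,fy=2.4))
E
```

```text
clock: 13.73
tcp_pos: [616.1, 90.4, 125.8]
eef_rot: [-2.221, -2.221, 0.001]
ft_force: [0.6, -0.3, -1.7]
gripper_width: 62.6
t 13.73 p [616.1  90.4 125.8] x [ 0.  1. -0.] y [ 1.    -0.    -0.001] z [-0.001 -0.    -1.   ] w 62.6 F [ 0.6 -0.3 -1.7] j [ 0.04  0.36 -0.18  1.03 -0.    1.61]
shift cm tool [ 0.009 -0.097  0.652]
turn tool [-0.001  0.    -0.   ]
shift if turned first [ 0.009 -0.097  0.652]
```

View pics/s2.png

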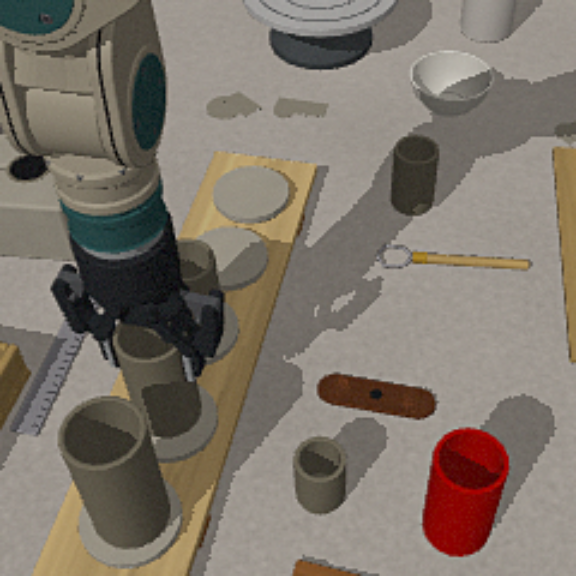

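The canister is just above bat A at crop (170,420), roughly centred, and b stands behind it. I lower it.

```bash
python3 -m handwheel '[0,-0.08,0.2,0,0,0,1, 0,0,0.15,0,0,0,1, 0,0,0.1,0,0,0,1, 0,0,0,0,0,0,1, 0,0,0,0,0,0,1]'
python3 -m handwheel '[0,0,0.1,0,0,0,1, 0,0,0,0,0,0,1, 0,0,0,0,0,0,1]'
python3 -m handwheel '[0,0,0.1,0,0,0,1, 0,0,0,0,0,0,1, 0,0,0,0,0,0,1]'
```

```text
clock: 14.2
tcp_pos: [615.6, 90.5, 121.8]
eef_rot: [2.221, 2.221, -0.0]
ft_force: [0.1, 0.7, -1.6]
gripper_width: 62.1
clock: 14.45
tcp_pos: [615.6, 90.5, 120.8]
eef_rot: [-2.221, -2.221, 0.0]
ft_force: [0.1, -0.4, -1.5]
gripper_width: 61.9
clock: 14.7
tcp_pos: [615.5, 90.5, 119.7]
eef_rot: [-2.221, -2.221, 0.0]
ft_force: [-1.0, 0.9, -2.0]
gripper_width: 62.5
```

```bash
python3 -m handwheel '[0,0,0.1,0,0,0,1, 0,0,0,0,0,0,1, 0,0,0,0,0,0,1]'
python3 -m handwheel '[0,0,0.05,0,0,0,1, 0,0,0,0,0,0,1]'
```

```text
clock: 14.95
tcp_pos: [615.7, 90.5, 119.3]
eef_rot: [2.221, 2.221, 0.0]
ft_force: [-0.8, 0.7, 2.1]
gripper_width: 62.2
clock: 15.12
tcp_pos: [615.7, 90.5, 119.4]
eef_rot: [2.221, 2.221, 0.001]
ft_force: [-3.0, -0.1, 4.5]
gripper_width: 61.9
```

```bash
python3 -m handwheel '[0,0,0,0,0,0,0, 0,0,0,0,0,0,-0.5, 0,0,0,0,0,0,-1, 0,0,0,0,0,0,-1, 0,0,0,0,0,0,-1, 0,0,0,0,0,0,-1]'
python3 -m handwheel '[0,0,-1,0,0,0,-1, 0,0,-2,0,0,0,-1, 0,0,-2,0,0,0,-1, 0,0,-2,0,0,0,-1, 0,0,-2,0,0,0,-1, 0,0,-1,0,0,0,-1, 0,0,0,0,0,0,-1]'
python3 -m handwheel '[0,-1.5,0,0,0,0,-1, 0,-2.5,0,0,0,0,-1, 0,-3,0,0,0,0,-1, 0.5,-3,0,0,0,0,-1, 1,-2.5,0,0,0,0,-1, 1,-1.7,0,0,0,0,-1, 0.5,-1,0,0,0,0,-1, 0,0,0,0,0,0,-1]'
python3 -m handwheel '[0,0,0,0,0,-0.12,-1, 0,0,0,0,0,-0.12,-1, 0,0,0,0,0,-0.12,-1, 0,0,0,0,0,-0.12,-1, 0,0,0,0,0,-0.12,-1, 0,0,0,0,0,-0.12,-1, 0,0,0,0,0,-0.12,-1, 0,0,0,0,0,-0.12,-1]'
python3 -m handwheel '[0,0,1.5,0,0,-0.12,-1, 0,0,2,0,0,-0.12,-1, 0,0,2,0,0,-0.12,-1, 0,0,2,0,0,-0.12,-1, 0,0,1.5,0,0,-0.12,-1, 0,0,0,0,0,0,-1, 0,0,0,0,0,0,-1]'
python3 go.py 462.1 121.3 29 90
```

```text
clock: 15.62
tcp_pos: [615.6, 90.5, 118.1]
eef_rot: [2.221, 2.221, 0.0]
ft_force: [-0.3, -0.2, -0.9]
gripper_width: 85.5
clock: 16.2
tcp_pos: [617.7, 90.6, 222.1]
eef_rot: [2.218, 2.218, 0.008]
ft_force: [0.2, 1.4, 0.0]
gripper_width: 85.4
clock: 16.87
tcp_pos: [461.0, 121.1, 217.3]
eef_rot: [-2.218, -2.222, 0.003]
ft_force: [-0.2, 0.1, -0.3]
gripper_width: 85.1
clock: 17.53
tcp_pos: [465.0, 120.1, 218.0]
eef_rot: [0.936, 2.998, -0.0]
ft_force: [0.4, -0.3, 0.3]
gripper_width: 85.5
clock: 18.12
tcp_pos: [463.7, 120.1, 127.4]
eef_rot: [-0.022, -3.139, 0.001]
ft_force: [0.1, 0.1, 0.3]
gripper_width: 85.2
t 18.12 p [463.7 120.1 127.4] x [-1.     0.014  0.002] y [ 0.014  1.    -0.001] z [-0.002 -0.001 -1.   ] w 85.2 F [0.1 0.1 0.3] j [ 0.12  0.12 -0.49  0.96 -0.    0.13]
shift cm tool [0.142 0.125 9.837]
turn tool [-0.001 -0.002 -0.014]
shift if turned first [0.16  0.122 9.837]
```

```bash
python3 -m handwheel '[0.14,0.12,1,0,0,-0.014,-1, 0,0,2,0,0,0,-1, 0,0,2,0,0,0,-1, 0,0,2,0,0,0,-1, 0,0,1.5,0,0,0,-1, 0,0,0.8,0,0,0,-1, 0,0,0.5,0,0,0,-1, 0,0,0,0,0,0,-1]'
python3 go.py 462.1 121.3 29 90
python3 -m handwheel '[0,0,0,0,0,0,0.1, 0,0,0,0,0,0,0.2, 0,0,0,0,0,0,0.3, 0,0,0,0,0,0,0.4, 0,0,0,0,0,0,0.5, 0,0,0,0,0,0,0.7, 0,0,0,0,0,0,1, 0,0,0,0,0,0,1]' 35
python3 -m handwheel '[0,0,0,0,0,0,1]'
python3 go.py 462.1 121.3 29 90
```

```text
clock: 18.78
tcp_pos: [462.3, 121.7, 30.0]
eef_rot: [0.004, -3.141, 0.0]
ft_force: [-0.9, 0.0, 0.7]
gripper_width: 85.6
t 18.78 p [462.3 121.7  30. ] x [-1.    -0.003  0.   ] y [-0.003  1.    -0.   ] z [-0. -0. -1.] w 85.6 F [-0.9  0.   0.7] j [ 0.12  0.25 -0.59  0.73 -0.    0.12]
shift cm tool [ 0.021 -0.04   0.101]
turn tool [-0.    -0.     0.003]
shift if turned first [ 0.021 -0.041  0.101]
clock: 19.45
tcp_pos: [463.4, 121.8, 31.5]
eef_rot: [-0.005, 3.139, 0.0]
ft_force: [-0.5, -0.5, 7.2]
gripper_width: 45.8
clock: 19.53
tcp_pos: [463.4, 121.8, 31.5]
eef_rot: [-0.005, 3.139, 0.0]
ft_force: [-0.4, -0.4, 7.1]
gripper_width: 45.7
t 19.53 p [463.4 121.8  31.5] x [-1.    -0.003 -0.002] y [-0.003  1.     0.   ] z [ 0.002  0.    -1.   ] w 45.7 F [-0.4 -0.4  7.1] j [ 0.12  0.25 -0.59  0.73 -0.    0.12]
shift cm tool [ 0.132 -0.046  0.25 ]
turn tool [0.    0.002 0.003]
shift if turned first [ 0.131 -0.046  0.25 ]
```

```bash
python3 -m handwheel '[0,0,-1,0,0,0,1, 0,0,-1.5,0,0,0,1, 0,0,-1.5,0,0,0,1, 0,0,-1.5,0,0,0,1, 0,0,-1.5,0,0,0,1, 0,0,-1.5,0,0,0,1, 0,0,0,0,0,0,1]' 35
python3 -m handwheel '[-0.3,-1.8,0,0,0,0,1, -0.5,-2.7,0,0,0,0,1, -0.5,-3,0,0,0,0,1, -0.5,-3,0,0,0,0,1, -0.5,-3,0,0,0,0,1, -0.5,-3,0,0,0,0,1, -0.5,-3,0,0,0,0,1, -0.5,-2.5,0,0,0,0,1]'
python3 go.py 628.2 -230 115 90
```

```text
clock: 20.12
tcp_pos: [464.4, 122.1, 118.5]
eef_rot: [-0.005, 3.136, 0.001]
ft_force: [1.4, 0.2, -1.0]
gripper_width: 45.9
clock: 20.78
tcp_pos: [500.4, -99.9, 114.6]
eef_rot: [0.004, -3.141, -0.0]
ft_force: [0.4, 0.2, -0.2]
gripper_width: 45.8
t 20.78 p [500.4 -99.9 114.6] x [-1.    -0.002  0.001] y [-0.002  1.     0.   ] z [-0.001  0.    -1.   ] w 45.8 F [ 0.4  0.2 -0.2] j [-0.32  0.19 -0.44  0.94 -0.   -0.33]
shift cm tool [-12.754 -13.036  -0.052]
turn tool [ 0.    -0.001  0.002]
shift if turned first [-12.784 -13.006  -0.04 ]
```

```bash
python3 -m handwheel '[-1.2,-1.6,0,0,0,0,1, -2.1,-2,0,0,0,0,1, -2.3,-2.2,0,0,0,0,1, -2.3,-2.2,0,0,0,0,1, -2.2,-2.2,0,0,0,0,1, -1.6,-1.6,0,0,0,0,1, -0.7,-0.7,0,0,0,0,1, 0,0,0,0,0,0,1]'
python3 -m handwheel '[0,0,0,0,0,0,1, 0,0,0,0,0,0,1]'
python3 go.py 628.2 -230 72 90
```

```text
clock: 21.45
tcp_pos: [626.4, -224.3, 114.4]
eef_rot: [-0.003, 3.141, -0.0]
ft_force: [0.3, -0.0, -2.1]
gripper_width: 45.9
clock: 21.62
tcp_pos: [623.6, -221.4, 114.5]
eef_rot: [0.006, -3.139, -0.002]
ft_force: [-0.3, -0.4, -0.2]
gripper_width: 45.8
t 21.62 p [ 623.6 -221.4  114.5] x [-1.    -0.004  0.003] y [-0.004  1.     0.002] z [-0.003  0.002 -1.   ] w 45.8 F [-0.3 -0.4 -0.2] j [-0.44  0.43 -0.1   1.04  0.   -0.44]
shift cm tool [-0.467 -0.872  4.248]
turn tool [ 0.002 -0.003  0.004]
shift if turned first [-0.459 -0.863  4.251]
```

```bash
python3 -m handwheel '[-0.45,-0.85,0,0,0,0,1, 0,0,0.8,0,0,0,1, 0,0,1,0,0,0,1, 0,0,1,0,0,0,1, 0,0,0.9,0,0,0,1, 0,0,0.4,0,0,0,1, 0,0,0,0,0,0,1, 0,0,0,0,0,0,1]'
python3 go.py 628.2 -230 65.5 90
python3 - <<'E'
from bench import camera
import cv2
c=camera("side");cv2.imwrite("pics/s3.png",cv2.resize(c["frame"][60:300,180:420],None,fx=2.4,fy=2.4))
E
```

```text
clock: 22.28
tcp_pos: [629.3, -231.0, 73.5]
eef_rot: [0.005, -3.14, -0.001]
ft_force: [-0.0, 0.4, -0.5]
gripper_width: 46.0
t 22.28 p [ 629.3 -231.    73.5] x [-1.    -0.003  0.001] y [-0.003  1.     0.001] z [-0.001  0.001 -1.   ] w 46.0 F [-0.   0.4 -0.5] j [-0.45  0.48 -0.12  0.97  0.   -0.45]
shift cm tool [0.113 0.096 0.805]
turn tool [ 0.001 -0.001  0.003]
shift if turned first [0.115 0.097 0.805]
```

View pics/s3.png

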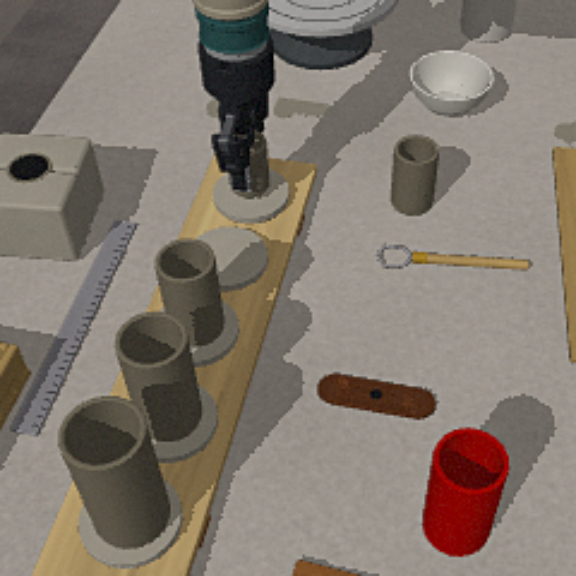

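The three placed ones stand well, and d hangs above the far bat at crop (255,190). I lower it.

```bash
python3 -m handwheel '[0.11,0.1,0.3,0,0,0,1, 0,0,0.2,0,0,0,1, 0,0,0.1,0,0,0,1, 0,0,0,0,0,0,1, 0,0,0,0,0,0,1]'
python3 -m handwheel '[0,0,0.1,0,0,0,1, 0,0,0,0,0,0,1, 0,0,0,0,0,0,1]'
python3 -m handwheel '[0,0,0.1,0,0,0,1, 0,0,0,0,0,0,1, 0,0,0,0,0,0,1]'
```

```text
clock: 22.75
tcp_pos: [628.7, -230.3, 68.4]
eef_rot: [-0.005, 3.142, -0.0]
ft_force: [-0.4, 0.7, -0.8]
gripper_width: 45.9
clock: 23.0
tcp_pos: [628.7, -230.3, 67.3]
eef_rot: [0.005, -3.142, 0.0]
ft_force: [-0.1, -0.3, -0.9]
gripper_width: 45.7
clock: 23.25
tcp_pos: [628.6, -230.2, 66.2]
eef_rot: [0.005, -3.141, -0.0]
ft_force: [-0.4, 0.1, -1.2]
gripper_width: 45.7
```

```bash
python3 -m handwheel '[0,0,0.1,0,0,0,1, 0,0,0,0,0,0,1, 0,0,0,0,0,0,1]'
python3 -m handwheel '[0,0,0.05,0,0,0,1, 0,0,0,0,0,0,1]'
```

```text
clock: 23.5
tcp_pos: [628.9, -230.4, 65.6]
eef_rot: [-0.005, 3.141, -0.0]
ft_force: [-0.6, -0.6, 0.9]
gripper_width: 45.9
clock: 23.67
tcp_pos: [628.9, -230.4, 65.6]
eef_rot: [-0.005, 3.141, -0.0]
ft_force: [-0.8, -0.0, 4.4]
gripper_width: 45.8
```

```bash
python3 -m handwheel '[0,0,0,0,0,0,0, 0,0,0,0,0,0,-0.5, 0,0,0,0,0,0,-1, 0,0,0,0,0,0,-1, 0,0,0,0,0,0,-1, 0,0,0,0,0,0,-1]'
python3 -m handwheel '[0,0,-1,0,0,0,-1, 0,0,-2,0,0,0,-1, 0,0,-2,0,0,0,-1, 0,0,-2,0,0,0,-1, 0,0,-2,0,0,0,-1, 0,0,-1,0,0,0,-1, 0,0,0,0,0,0,-1]'
python3 -m handwheel '[1.5,-0.5,0,0,0,0,-1, 2.5,-0.8,0,0,0,0,-1, 3,-0.9,0,0,0,0,-1, 3,-0.9,0,0,0,0,-1, 3,-0.9,0,0,0,0,-1, 3,-0.9,0,0,0,0,-1, 1.8,-0.5,0,0,0,0,-1, 0.6,-0.2,0,0,0,0,-1]'
python3 -m handwheel '[0,0,0,0,0,0.12,-1, 0,0,0,0,0,0.12,-1, 0,0,0,0,0,0.12,-1, 0,0,0,0,0,0.12,-1, 0,0,0,0,0,0.12,-1, 0,0,0,0,0,0.12,-1, 0,0,0,0,0,0.12,-1, 0,0,0,0,0,0.12,-1]'
python3 -m handwheel '[0,0,0,0,0,0.12,-1, 0,0,0,0,0,0.12,-1, 0,0,0,0,0,0.12,-1, 0,0,0,0,0,0.12,-1, 0,0,0,0,0,0.12,-1, 0,0,0,0,0,0,-1, 0,0,0,0,0,0,-1]'
python3 go.py 444.2 -286.8 47 0
```

```text
clock: 24.17
tcp_pos: [628.6, -230.2, 64.5]
eef_rot: [0.005, -3.141, -0.0]
ft_force: [0.1, -0.5, 0.2]
gripper_width: 85.2
clock: 24.75
tcp_pos: [630.9, -231.3, 168.8]
eef_rot: [-0.005, 3.136, -0.005]
ft_force: [-0.1, -0.4, 0.1]
gripper_width: 85.7
clock: 25.42
tcp_pos: [441.3, -286.3, 163.3]
eef_rot: [0.001, -3.138, -0.003]
ft_force: [0.2, 0.3, -1.2]
gripper_width: 85.3
clock: 26.08
tcp_pos: [445.3, -286.5, 164.0]
eef_rot: [-1.453, -2.784, -0.001]
ft_force: [0.1, 0.2, 0.5]
gripper_width: 85.3
clock: 26.67
tcp_pos: [445.2, -286.5, 164.2]
eef_rot: [-2.201, -2.24, -0.0]
ft_force: [-0.2, 0.3, 0.5]
gripper_width: 85.4
t 26.67 p [ 445.2 -286.5  164.2] x [-0.018  1.     0.001] y [ 1.     0.018 -0.   ] z [-0.     0.001 -1.   ] w 85.4 F [-0.2  0.3  0.5] j [-0.69  0.17 -0.35  1.06  0.    0.86]
shift cm tool [-0.032 -0.091 11.719]
turn tool [-0.    -0.001  0.018]
shift if turned first [-0.026 -0.096 11.719]
```

```bash
python3 - <<'E'
from bench import camera
from h import *
c=camera("side");cv2.imwrite("pics/s4.png",cv2.resize(c["frame"][60:300,180:420],None,fx=2.4,fy=2.4))
T=camera("top")
for n,C in (("t",T),("s",c)):
  W=cloud(C)
  for nm,x,y,h in (("a",615,90.5,152),("b",626,-20,134),("d",627,-230,98),("tall",612,195,170),("c",444,-287,82)):
    p=circ(W,(x,y),h-3,h+9,45)
    if len(p)>6:
        e=cv2.minEnclosingCircle(p[:,:2].astype(np.float32));print(n,nm,len(p),np.round(e[0],1),round(e[1],1),fitc(p[:,:2])[0].round(1))
E
```

```text
t a 165 [614.8  90.3] 31.7 [614.6  89.7]
t b 148 [624.1 -19.9] 28.8 [623.8 -19.9]
t d 115 [ 627.  -228.3] 23.7 [ 626.9 -228.5]
t tall 195 [612.9 195.6] 33.7 [612.3 195.2]
s a 187 [614.8  90.1] 31.3 [614.9  90.2]
s b 146 [625.1 -19.8] 28.8 [624.5 -19.4]
s d 77 [ 626.6 -230.2] 25.1 [ 627.5 -228.8]
s tall 286 [613.  195.6] 33.9 [612.5 196. ]
s c 81 [ 443.4 -287.7] 26.9 [ 444.4 -287.4]
```

All three are within about 2 mm of their bat centres, and the tallest has not moved. Now c.

```bash
python3 -m handwheel '[-0.05,-0.09,1.5,0,0,0.018,-1, 0,0,2,0,0,0,-1, 0,0,2,0,0,0,-1, 0,0,2,0,0,0,-1, 0,0,2,0,0,0,-1, 0,0,1.5,0,0,0,-1, 0,0,0.6,0,0,0,-1, 0,0,0,0,0,0,-1]'
python3 go.py 444.2 -286.8 47 0
python3 -m handwheel '[0,0,0,0,0,0,0.1, 0,0,0,0,0,0,0.2, 0,0,0,0,0,0,0.3, 0,0,0,0,0,0,0.4, 0,0,0,0,0,0,0.5, 0,0,0,0,0,0,0.7, 0,0,0,0,0,0,1, 0,0,0,0,0,0,1]' 35
python3 -m handwheel '[0,0,0,0,0,0,1]'
python3 go.py 444.2 -287 47 0
```

```text
clock: 27.43
tcp_pos: [442.9, -286.3, 47.2]
eef_rot: [-2.222, -2.216, 0.0]
ft_force: [0.0, 0.4, -0.0]
gripper_width: 85.4
t 27.43 p [ 442.9 -286.3   47.2] x [0.003 1.    0.002] y [ 1.    -0.003 -0.003] z [-0.003  0.002 -1.   ] w 85.4 F [ 0.   0.4 -0. ] j [-0.7   0.3  -0.47  0.81  0.    0.88]
shift cm tool [-0.046  0.134  0.016]
turn tool [-0.003 -0.002 -0.003]
shift if turned first [-0.046  0.134  0.017]
clock: 28.1
tcp_pos: [445.0, -288.3, 50.3]
eef_rot: [2.224, 2.215, 0.0]
ft_force: [-0.4, 0.8, 6.4]
gripper_width: 52.2
clock: 28.18
tcp_pos: [445.0, -288.3, 50.4]
eef_rot: [2.224, 2.215, 0.0]
ft_force: [-0.9, 0.6, 6.0]
gripper_width: 51.9
t 28.18 p [ 445.  -288.3   50.4] x [ 0.004  1.    -0.002] y [ 1.    -0.004  0.002] z [ 0.002 -0.002 -1.   ] w 51.9 F [-0.9  0.6  6. ] j [-0.7   0.3  -0.46  0.81 -0.    0.88]
shift cm tool [ 0.131 -0.085  0.336]
turn tool [ 0.002  0.002 -0.004]
shift if turned first [ 0.131 -0.083  0.337]
```

```bash
python3 -m handwheel '[0,0,-1,0,0,0,1, 0,0,-1.5,0,0,0,1, 0,0,-1.5,0,0,0,1, 0,0,-1.5,0,0,0,1, 0,0,-1.5,0,0,0,1, 0,0,-1.5,0,0,0,1, 0,0,0,0,0,0,1]' 35
python3 -m handwheel '[1.2,0.3,0,0,0,0,1, 2.3,0.5,0,0,0,0,1, 2.6,0.5,0,0,0,0,1, 2.6,0.5,0,0,0,0,1, 2.6,0.5,0,0,0,0,1, 2.4,0.5,0,0,0,0,1, 1.7,0.6,0,0,0,0,1, 0.9,0.6,0,0,0,0,1]'
python3 go.py 624.2 -125.3 135 0
```

```text
clock: 28.77
tcp_pos: [445.8, -288.7, 137.3]
eef_rot: [2.222, 2.213, 0.001]
ft_force: [1.3, -0.0, -1.3]
gripper_width: 51.9
clock: 29.43
tcp_pos: [483.1, -121.4, 132.3]
eef_rot: [-2.221, -2.217, 0.001]
ft_force: [-0.2, -0.3, -1.7]
gripper_width: 52.1
t 29.43 p [ 483.1 -121.4  132.3] x [0.002 1.    0.002] y [ 1.    -0.002 -0.003] z [-0.003  0.002 -1.   ] w 52.1 F [-0.2 -0.3 -1.7] j [-0.38  0.15 -0.45  0.98  0.    1.2 ]
shift cm tool [-0.368 14.108 -0.313]
turn tool [-0.003 -0.002 -0.002]
shift if turned first [-0.393 14.108 -0.267]
```

```bash
python3 -m handwheel '[-0.3,1.5,0,0,0,0,1, 0,2.5,0,0,0,0,1, 0,2.6,0,0,0,0,1, 0,2.6,0,0,0,0,1, 0,2.2,0,0,0,0,1, 0,1.4,0,0,0,0,1, 0,0.8,0,0,0,0,1, 0,0,0,0,0,0,1]'
python3 -m handwheel '[0,0,0,0,0,0,1, 0,0,0,0,0,0,1]'
python3 go.py 624.2 -125.3 92 0
```

```text
clock: 30.1
tcp_pos: [621.9, -128.1, 132.9]
eef_rot: [-2.225, -2.217, -0.0]
ft_force: [0.4, -0.4, -1.4]
gripper_width: 51.9
clock: 30.27
tcp_pos: [619.1, -127.9, 133.1]
eef_rot: [-2.225, -2.215, 0.002]
ft_force: [0.8, -0.2, -0.1]
gripper_width: 51.8
t 30.27 p [ 619.1 -127.9  133.1] x [0.004 1.    0.001] y [ 1.    -0.004 -0.002] z [-0.002  0.001 -1.   ] w 51.8 F [ 0.8 -0.2 -0.1] j [-0.31  0.37 -0.15  1.05 -0.    1.27]
shift cm tool [0.256 0.515 4.111]
turn tool [-0.002 -0.001 -0.004]
shift if turned first [0.256 0.507 4.112]
```

```bash
python3 -m handwheel '[0.25,0.45,0,0,0,0,1, 0,0,0.8,0,0,0,1, 0,0,1,0,0,0,1, 0,0,1,0,0,0,1, 0,0,0.9,0,0,0,1, 0,0,0.3,0,0,0,1, 0,0,0,0,0,0,1, 0,0,0,0,0,0,1]'
python3 go.py 624.2 -125.3 84.4 0
```

```text
clock: 30.93
tcp_pos: [624.8, -125.5, 93.2]
eef_rot: [-2.225, -2.216, 0.001]
ft_force: [-0.6, -0.0, -0.8]
gripper_width: 51.9
t 30.93 p [ 624.8 -125.5   93.2] x [0.004 1.    0.   ] y [ 1.    -0.004 -0.001] z [-0.001  0.    -1.   ] w 51.9 F [-0.6 -0.  -0.8] j [-0.3   0.41 -0.18  0.98 -0.    1.28]
shift cm tool [ 0.023 -0.06   0.881]
turn tool [-0.001 -0.    -0.004]
shift if turned first [ 0.023 -0.061  0.881]
```

```bash
python3 -m handwheel '[0,0,0.3,0,0,0,1, 0,0,0.2,0,0,0,1, 0,0,0.1,0,0,0,1, 0,0,0,0,0,0,1, 0,0,0,0,0,0,1]'
python3 -m handwheel '[0,0,0.1,0,0,0,1, 0,0,0,0,0,0,1, 0,0,0,0,0,0,1]'
python3 -m handwheel '[0,0,0.1,0,0,0,1, 0,0,0,0,0,0,1, 0,0,0,0,0,0,1]'
python3 -m handwheel '[0,0,0.05,0,0,0,1, 0,0,0,0,0,0,1]'
```

```text
clock: 31.35
tcp_pos: [625.2, -125.6, 87.9]
eef_rot: [2.226, 2.217, 0.0]
ft_force: [-0.8, 1.0, -1.8]
gripper_width: 52.2
clock: 31.6
tcp_pos: [625.1, -125.6, 86.8]
eef_rot: [-2.226, -2.217, 0.0]
ft_force: [-0.3, -0.3, -1.4]
gripper_width: 51.8
clock: 31.85
tcp_pos: [625.0, -125.6, 85.7]
eef_rot: [-2.226, -2.217, 0.0]
ft_force: [-1.1, 0.2, -0.7]
gripper_width: 51.9
clock: 32.02
tcp_pos: [625.1, -125.6, 85.2]
eef_rot: [-2.226, -2.217, 0.0]
ft_force: [-0.1, 0.1, -1.2]
gripper_width: 52.0
```

```bash
python3 -m handwheel '[0,0,0.1,0,0,0,1, 0,0,0,0,0,0,1, 0,0,0,0,0,0,1]'
python3 -m handwheel '[0,0,0.05,0,0,0,1, 0,0,0,0,0,0,1]'
```

```text
clock: 32.27
tcp_pos: [625.3, -125.6, 84.5]
eef_rot: [2.226, 2.217, 0.0]
ft_force: [0.4, 0.3, -0.1]
gripper_width: 51.8
clock: 32.43
tcp_pos: [625.3, -125.6, 84.4]
eef_rot: [2.226, 2.217, 0.0]
ft_force: [-1.7, 0.5, 3.5]
gripper_width: 52.1
```

```bash
python3 -m handwheel '[0,0,0,0,0,0,0, 0,0,0,0,0,0,-0.5, 0,0,0,0,0,0,-1, 0,0,0,0,0,0,-1, 0,0,0,0,0,0,-1, 0,0,0,0,0,0,-1]'
python3 -m handwheel '[0,0,-1,0,0,0,-1, 0,0,-2,0,0,0,-1, 0,0,-2,0,0,0,-1, 0,0,-2,0,0,0,-1, 0,0,-2,0,0,0,-1, 0,0,-2,0,0,0,-1, 0,0,-1,0,0,0,-1, 0,0,0,0,0,0,-1]'
python3 -m handwheel '[0,-1.5,0,0,0,0,-1, 0,-3,0,0,0,0,-1, 0,-3,0,0,0,0,-1, 0,-3,0,0,0,0,-1, 0,-3,0,0,0,0,-1, 0,-2,0,0,0,0,-1, 0,-1,0,0,0,0,-1, 0,0,0,0,0,0,-1]'
python3 -m handwheel '[0,0,0,0,0,0,-1, 0,0,0,0,0,0,-1, 0,0,0,0,0,0,-1, 0,0,0,0,0,0,-1]'
python3 - <<'E'
from bench import camera
from h import *
c=camera("side");cv2.imwrite("pics/s5.png",c["frame"])
T=camera("top")
for n,C in (("t",T),("s",c)):
  W=cloud(C)
  for nm,x,y,h in (("a",615.1,90.5,152),("b",626.2,-19.8,134),("c",624.2,-124.3,116),("d",627,-230,98),("tall",612.4,195.5,170)):
    p=circ(W,(x,y),h-4,h+9,45)
    if len(p)>6:
        e=cv2.minEnclosingCircle(p[:,:2].astype(np.float32));f=fitc(p[:,:2])[0];print(n,nm,len(p),np.round(e[0],1),round(e[1],1),"off",(f-[x,y]).round(1),"top",np.median(p[:,2]).round(1))
E
```

```text
clock: 32.93
tcp_pos: [625.0, -125.6, 83.5]
eef_rot: [-2.226, -2.217, 0.0]
ft_force: [0.6, 0.2, 0.6]
gripper_width: 85.4
clock: 33.6
tcp_pos: [627.2, -126.2, 207.7]
eef_rot: [2.222, 2.213, 0.005]
ft_force: [0.6, -0.4, 0.7]
gripper_width: 84.9
clock: 34.27
tcp_pos: [457.7, -124.4, 202.8]
eef_rot: [-2.225, -2.214, 0.002]
ft_force: [-0.1, 0.5, 0.1]
gripper_width: 85.2
clock: 34.6
tcp_pos: [461.3, -125.1, 203.8]
eef_rot: [2.225, 2.217, 0.0]
ft_force: [0.6, -0.1, -0.7]
gripper_width: 85.6
t a 177 [614.9  89.8] 31.2 off [-0.5 -0.9] top 153.6
t b 153 [623.8 -20.5] 29.1 off [-2.4 -0.1] top 135.0
t c 79 [ 624.8 -125.2] 25.9 off [ 0.2 -1. ] top 117.1
t tall 200 [612.6 195.2] 33.4 off [-0.2 -0.4] top 171.3
s a 214 [614.5  90.3] 31.5 off [-0.4 -0.1] top 151.1
s b 159 [625.4 -19.9] 29.3 off [-1.9  0.4] top 132.9
s c 112 [ 624.6 -125. ] 26.5 off [ 0.3 -0.5] top 115.1
s d 83 [ 627.4 -228.7] 23.7 off [0.4 1.7] top 97.4
s tall 305 [612.9 195.7] 34.2 off [-0.   0.5] top 169.2
```

View pics/s5.png

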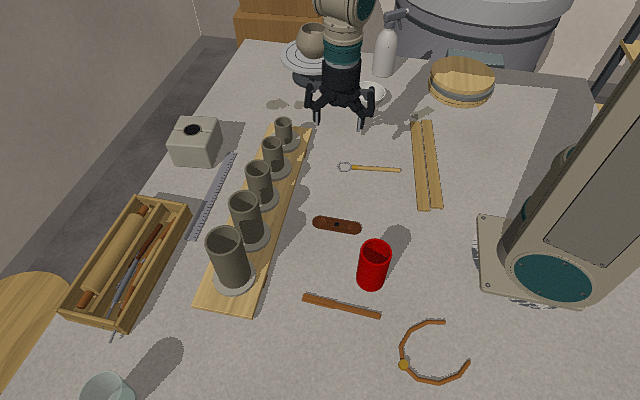

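The picture shows all five standing upright in falling order, from (228,258) to (284,132). The gripper is clear and open, so I hand in.

```bash
python3 -c "
from bench import arm
print(arm.hand_in())"
```

```text
the job is handed in; nothing more can be done
None
```

I stood the four loose canisters on their bats, stepping down from the tallest as a, b, c, d. Each was lowered until the wrist force showed contact before I let go. The job was handed in at about 35 s of the 96 s allowed.

- **Positions:** the last views put a, b and c within about 2.5 mm of their bat centres, and d within about 1.8 mm, against the 14 mm allowed.
- **Heights:** all five rims read within about 2 mm of the expected height, so the undersides are on the bats. All five look upright in the picture.
- **Tallest canister:** it is where it stood, to within about 1 mm.
- **Gaps and disagreements:** d was missing from the last top-camera reading, probably hidden by the arm. Its final check is from the side camera only; an earlier top view, after d was set down, had it 1.5 mm off. The two cameras also disagreed on the bat centres by up to about 5 mm, so I used values mostly from the top view.

The hand-in reported no verdict.

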